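# Plug-in module into the rack slot of its thickness

### The job

Two flat aluminium modules stand on edge on the bench. Take the thinner one, with the orange band along its top, and slide it upright into the one slot of the rack that matches its thickness: not the narrow slot it cannot enter and not the wide one it would flop about in. Keep hold of it until it is down in the slot, let it stand on the slot's floor roughly in the middle of the slot's length, let go, and leave the other module where it stands.

Things in the scene. Friction and masses are not known exactly. Their poses are not given: they have to be found in the camera images.
- thin_module_centre (a point): Centre (half-way up, 47.5 mm above its underside) of the thinner module: an aluminium box standing on edge, 100 mm long (x, level), 20 mm thick (y, level), 95 mm high (z up), 0.15 to 0.3 kg, with an orange band along its top. Grip it across the 20 mm, about 22 mm above this point: once seated, the rack's top is 13.5 mm below this point. Either way round will do.
- thick_module_centre (a point): Centre of the other module, 34 mm thick, otherwise the same size (100 x 95 mm), with a green band along its top; it stands loose on the bench and must stay there.
- slot_24_floor (a point): Middle of the floor of the 24 mm slot, the right one for the 20 mm module; 9 mm above the bench. x runs along the slot (110 mm, open at both ends), y across, z up. Its walls rise 26 mm from this floor; lips above them flare outward at 45 degrees for another 8 mm, so the mouth is 40 mm wide and the rack's top lies 34 mm above the floor.
- rack_base: The fixed rack's aluminium base plate, 150 x 235 x 5 mm, origin under its centre, x along the slots. On it stand three black guides with blue lips, side by side 75 mm apart along y, in any order: parallel slots 12, 24 and 40 mm wide, each with a yellow floor, all empty and otherwise alike. What shows black or bare between the guides is no slot.

How it is judged:
By the outcome, as a careful person would: the job done as asked, in the order asked, and still so for the second after the job is handed in, with the robot touching nothing.
It also fails if it takes over 35 s, if anything falls off the work surface, if the arm or the gripper's body presses on something with over 40 N, if the wrist force passes 120 N, or if a joint passes its speed limit or range.

### The arm

A 6-joint arm with a two-finger parallel gripper is mounted at the origin on the work surface; the furniture and walls round the work are solid. World frame = base frame: x ahead of the robot, y to its left, z up, the work surface at z = 0. Lengths are in mm, angles in rad, forces in N, time in s.
With the tool pointing down it reaches from about 400 to 925 mm from the base axis. Payload 12.5 kg.
Tool frame: the origin (TCP) lies midway between the tips of the shut fingers; the grasp point (between the pads) lies 19 mm behind it; z points along the fingers, y is the line along which they close (so a half turn about z gives the same grasp; the last joint's range is limited). The gripper opens to 95 mm and grips with 3 to 60 N. Pads are 20 mm wide; open, the fingers measure 119 mm over their backs; the gripper's body (75 mm by 180 mm) begins 59 mm behind the grasp point.
Start: joints at [1.112, 0.491, 1.559, -0, 1.092, -0.106], TCP at [215.938, 586.53, 214.661] pointing down, gripper open.
Joint ranges: [-3.1, 3.1], [-0.84, 2.19], [0.05, 2.79], [-1.13, 4.28], [0.06, 2.93], [-2.69, 2.69]. Speed limits (rad/s): [2.22, 2.22, 2.79, 3.14, 3.14, 3.14].

### API

Orientations are given as [roll, pitch, yaw] about the fixed x, y, z axes, in that order (R = Rz(yaw) Ry(pitch) Rx(roll)).
In Python, from cell import state, viewer, env, models gives the robot as it stands. The module is installed in compiled form; this text tells all that it offers.
- The arm moves only by the tool arm_command, never from a script. Its argument "rows" is a list of rows, each a list of 2 entries, a list of its own where there are three numbers: the shift along the tool's x, y, z normalised to -1 to 1, where 1 is 0.25 m, then the turn about the tool's z normalised to -1 to 1, where 1 is pi rad. A call has exactly 5 rows; each row shifts and turns the commanded pose from where the row before left it, along the tool's axes as they then stand; what a row does not reach is not made up. A row lasts 1/10 s, in which the tool goes at most 50 mm and 8.59 degrees, less where a joint would pass 70% of its speed; a pose out of reach is approached as far as the arm can. A call with a number of a shift or a turn outside -1 to 1 is refused whole. A call with a gripper value outside its range is refused whole. "claw" is the opening, from 0 (shut) to 1 (fully open), set as the call begins (left out, the last holds). The fingers move at their own pace and stop on an object; the grip force is fixed at half the most. Time passes only in rows, so rows that do not move let the fingers close, or fill a call up. It gives the time, the measured TCP pose, the force, the opening and the grip force at its end, in the units of the state.
- state(): the state, without advancing time (a new reading comes with each control period).
- viewer.read_camera(name): name is "scene" or "side" or "wrist"; returns (picture, depth): 400x640x3 uint8, red, green, blue; 400x640 float32, mm along the optical axis (not along the pixel's ray), 0 where there is no reading.
- viewer.get_calibration(name): a dict with "camera_matrix" (3x3 intrinsics, pixels), "world_to_cam" (4x4, takes a point from world to camera coordinates). Camera axes: x right, y up, looking along -z (the intrinsics and any distortion apply to the point x, -y, -z); pixel columns grow to the right and rows downward; lengths in mm; the calibration is good to about 2 mm. A picture is of the moment at which its call begins: read the wrist's pose just before it. get_calibration takes no time and is no camera call; for the wrist camera it gives the pose at the moment of the call.
- env.job_done(): hands the job in; it is judged then, once.
Trained networks look in the newest picture that a camera, given by its name, has taken for a name from the list of things; names that differ only in an ending like _2 or _b are one class to them, and where a whole thing is asked for, a point or a joint stands for the part that bears it (a point fixed in the world has none). Each returns a list of dicts, best first, with "confidence" (0 to 1); they miss things now and then, are a little off and sometimes report something else, mostly with a low value. They report only what shows in the picture. A call takes as long as a camera call.
- models.search_frame(camera, label): "position" ([x, y, z] in mm, in world coordinates, good to about 4 mm: the middle of the surface that is visible of it).
- models.mark_of(camera, label): "position" ([x, y, z] in mm, in world coordinates, good to about 4 mm: a listed point, or the origin of a listed thing).
The state is a dict: "t": time; "joints": joint angles; "qvel": joint speeds; "tau": joint torques, N m; "eef_pos": TCP position; "tcp_rot": TCP orientation; "ft_force": force on the tool from outside, world axes, zero at the start; "moment": the same for the moment, N m; "opening": opening from 0.0 (shut) to 1.0 (fully open); "grip_force": force on a finger pad.
Only numpy, scipy, OpenCV 4.12 (cv2) and the standard library are available. Lean on these libraries where they do the work, as an engineer would, in place of code of your own. Each camera call takes 0.05 s, during which the arm holds its last target. There are 200 camera calls.

## Working session

There is one attempt and no reset: what is moved stays moved. The work goes in short steps, Python scripts to look and compute and a tool call to move; the robot and the scene stay as the last step left them, time stands still between calls to the robot, and variables do not carry over. Pictures are saved under pics/ and viewed, at most 10 in all, crops included, and the job is handed in when it is done.

Besides the shell and the picture viewer there is one more tool, called in YAML: its name, and indented under it one key for each argument. arm_command: Moves the arm, as the interface text tells. Scaled input: -1 to 1 covers 0.25 m each way for a shift and pi rad each way for a turn. Its arguments: {"type":"object","properties":{"rows":{"type":"array","items":{"type":"array"}},"claw":{"type":"number"}},"required":["rows"]}

```bash
mkdir -p pics; cat > h.py <<'E'
import numpy as np, cv2
from cell import state, viewer, env, models
def grab(cam,name=None):
    c=viewer.get_calibration(cam); im,d=viewer.read_camera(cam)
    if name: cv2.imwrite(f'pics/{name}.png',im[:,:,::-1])
    return im,d,c
def cloud(d,c):
    K=np.array(c['camera_matrix']);T=np.linalg.inv(np.array(c['world_to_cam']))
    v,u=np.mgrid[:d.shape[0],:d.shape[1]]
    x=(u-K[0,2])/K[0,0]*d; y=(v-K[1,2])/K[1,1]*d
    P=np.stack([x,-y,-d,np.ones_like(d)],-1)
    W=(P@T.T)[...,:3]; W[d<=0]=np.nan
    return W
E
python3 - <<'E'
from h import *
s=state();print(s['t'],s['eef_pos'],s['tcp_rot'],s['ft_force'])
for cam in ('scene','side'):
    im,d,c=grab(cam,cam+'1')
    for l in ('thin_module_centre','thick_module_centre','slot_24_floor','rack_base'):
        print(cam,l,[(np.round(r['position']),round(r['confidence'],2)) for r in models.mark_of(cam,l)[:3]])
a=cv2.imread('pics/scene1.png');b=cv2.imread('pics/side1.png')
cv2.imwrite('pics/both.png',cv2.resize(np.vstack([a,b]),(480,600)))
E
```

```text
0.0 [215.8035115  586.30495265 214.04432277] [-3.14044906e+00 -1.03362456e-04  2.78880474e+00] [-0.02498742  0.77320181  0.61861587]
scene thin_module_centre [(array([522., 227.,  48.]), 0.68)]
scene thick_module_centre [(array([472., 385.,  46.]), 0.57)]
scene slot_24_floor [(array([452.,  35.,  14.]), 0.69)]
scene rack_base []
side thin_module_centre [(array([519., 230.,  51.]), 0.87)]
side thick_module_centre [(array([478., 386.,  49.]), 0.64)]
side slot_24_floor [(array([450.,  34.,   7.]), 0.71)]
side rack_base []
```

View pics/scene1.png

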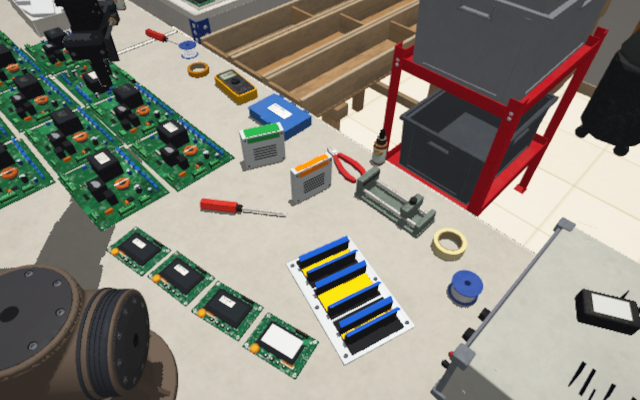

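View pics/side1.png

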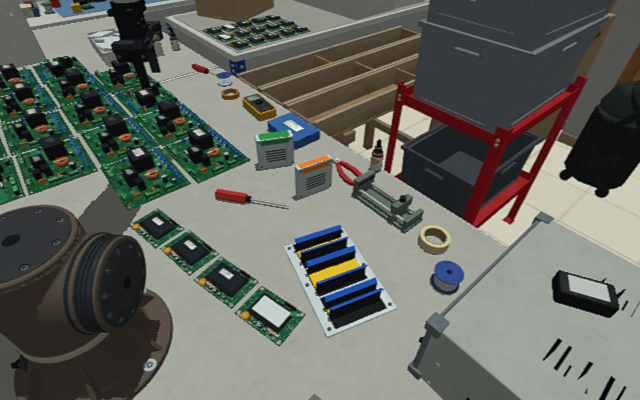

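The scene view shows the thin module (orange top) near (312,165), the thick one (green) near (262,142), and the rack near (350,300). The rack's middle slot has the widest yellow floor. Next I'll rectify the view from above to measure all of this.

```bash
python3 - <<'E'
from h import *
H=np.zeros((460,230,3),np.uint8);Z=np.full((460,230),-99.)
out=[]
for cam in ('scene','side'):
    im,d,c=grab(cam); W=cloud(d,c)
    np.save(cam+'W.npy',W);np.save(cam+'I.npy',im)
    hsv=cv2.cvtColor(im,cv2.COLOR_RGB2HSV); h,s,v=hsv[...,0],hsv[...,1],hsv[...,2]
    for n,lo,hi,box in (('orange',8,18,(420,620,150,300)),('green',45,80,(400,560,320,450))):
        m=(h>=lo)&(h<=hi)&(s>130)&(W[...,0]>box[0])&(W[...,0]<box[1])&(W[...,1]>box[2])&(W[...,1]<box[3])&(W[...,2]>88)
        p=W[m]; r=cv2.minAreaRect(p[:,:2].astype(np.float32))
        print(cam,n,m.sum(),p.mean(0).round(1),r)
    # rack raster, 2.5px/mm by nearest splat of bigger upsampled
    S=2;img=np.zeros((330*S,300*S,3),np.uint8)
    Wu=cv2.resize(W.astype(np.float32),None,fx=4,fy=4);Iu=cv2.resize(im,None,fx=4,fy=4)
    ok=(np.abs(Wu[...,0]-450)<149)&(np.abs(Wu[...,1]+30)<164)&(Wu[...,2]<60)&(Wu[...,2]>-10)
    a=((599-Wu[ok][:,0])*S).astype(int); b=((134-Wu[ok][:,1])*S).astype(int)
    o=np.argsort(Wu[ok][:,2]); img[b[o],a[o]]=Iu[ok][o]
    out.append(img[:,:,::-1])
cv2.imwrite('pics/rack.png',cv2.resize(np.hstack(out),(800,440)))
for cam in ('scene','side'):
    W=np.load(cam+'W.npy');im=np.load(cam+'I.npy');hsv=cv2.cvtColor(im,cv2.COLOR_RGB2HSV)
    for n,lo,hi in(('yellow',22,34),('blue',100,125)):
        m=((hsv[...,0]>=lo)&(hsv[...,0]<=hi)&(hsv[...,1]>150)&(np.abs(W[...,0]-450)<130)&(np.abs(W[...,1]+40)<140)).astype(np.uint8)
        k,L,st,ce=cv2.connectedComponentsWithStats(m)
        for i in range(1,k):
            if st[i,4]>15:
                p=W[L==i]; r=cv2.minAreaRect(p[:,:2].astype(np.float32)); print(cam,n,st[i,4],ce[i].round(),p.mean(0).round(),np.round(r[0]),np.round(r[1]),round(r[2],1))
E
```

```text
scene orange 217 [521.1 225.3  94.6] ((521.977783203125, 225.44277954101562), (81.00798034667969, 22.599023818969727), 5.58608865737915)
scene green 272 [473.6 381.1  95.2] ((473.6881103515625, 379.9100036621094), (37.80289077758789, 79.29568481445312), 83.09754180908203)
side orange 150 [520.1 225.1  94.4] ((520.919677734375, 225.95687866210938), (79.5528335571289, 21.309646606445312), 5.870790004730225)
side green 178 [474.  381.5  94.9] ((473.50738525390625, 381.36724853515625), (36.39354705810547, 78.25444793701172), 83.21138000488281)
scene yellow 235 [323. 261.] [445.  41.  11.] [448.  42.] [113.  28.] 9.7
scene yellow 755 [344. 290.] [446. -35.  10.] [448. -35.] [116.  40.] 6.3
scene yellow 94 [361. 324.] [ 434. -111.   11.] [ 444. -110.] [110.  15.] 5.8
scene blue 295 [323. 249.] [449.  49.  39.] [451.  50.] [ 11. 109.] 88.2
scene blue 146 [331. 262.] [447.  15.  40.] [449.  15.] [ 10. 108.] 87.6
scene blue 374 [339. 274.] [447. -15.  36.] [449.  -7.] [ 31. 109.] 87.8
scene blue 185 [353. 295.] [444. -68.  40.] [446. -67.] [  9. 108.] 88.4
scene blue 416 [365. 312.] [ 445. -105.   37.] [446. -98.] [ 26. 109.] 88.9
scene blue 235 [372. 323.] [ 443. -129.   40.] [ 445. -128.] [ 10. 109.] 87.7
side yellow 97 [315. 246.] [440.  43.  11.] [447.  44.] [108.  27.] 12.2
side yellow 495 [332. 270.] [446. -32.  10.] [449. -40.] [ 41. 108.] 89.4
side blue 258 [318. 234.] [450.  50.  39.] [451.  50.] [ 10. 106.] 87.8
side blue 107 [324. 245.] [449.  15.  39.] [450.  15.] [  9. 105.] 88.8
side blue 356 [329. 256.] [448. -12.  34.] [449.  -3.] [ 39. 106.] 88.1
side blue 149 [341. 275.] [445. -68.  39.] [447. -67.] [  9. 106.] 88.9
side blue 349 [350. 290.] [ 444. -106.   38.] [ 447. -100.] [ 28. 106.] 84.0
side blue 256 [354. 299.] [ 445. -124.   34.] [ 447. -121.] [ 24. 108.] 87.9
```

View pics/rack.png

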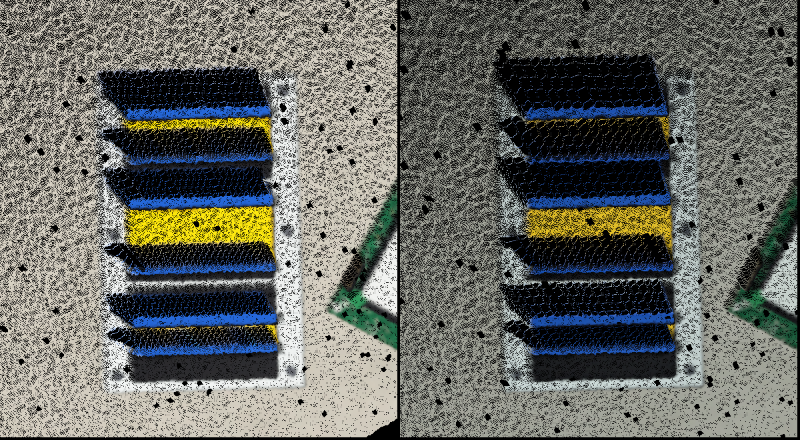

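The 24 mm slot is the guide at y≈35; the middle one (y≈-38) is the 40 mm slot and the last (y≈-112) is the 12 mm slot. The thin module is at about (521,225) with a yaw of 5.7°. I'll move above it while turning the tool.

arm_command:
  rows:
    - [[0,0,0],-0.0477]
    - [[0,0,0],-0.0477]
    - [[0,0,0],-0.0477]
    - [[-0.108,-0.155,0],0]
    - [[-0.108,-0.155,0],0]
  claw: 1

```text
t: 1.1
eef_pos: [277.1, 514.1, 214.4]
tcp_rot: [-3.142, 0.0, -3.042]
ft_force: [0.9, 0.5, -0.1]
opening: 1.001
grip_force: 0.0
```

arm_command:
  rows:
    - [[-0.108,-0.155,0],0]
    - [[-0.108,-0.155,0],0]
    - [[-0.108,-0.155,0],0]
    - [[-0.108,-0.155,0],0]
    - [[-0.108,-0.155,0],0]

```text
t: 1.6
eef_pos: [431.3, 333.2, 214.9]
tcp_rot: [3.141, 0.001, -3.045]
ft_force: [0.7, 0.1, 0.1]
opening: 1.003
grip_force: 0.0
```

arm_command:
  rows:
    - [[-0.108,-0.155,0],0]
    - [[-0.108,-0.155,0],0]
    - [[-0.108,-0.155,0],0]
    - [[0,0,0],0]
    - [[0,0,0],0]

```text
t: 2.1
eef_pos: [522.4, 226.1, 214.5]
tcp_rot: [3.141, -0.0, -3.047]
ft_force: [-1.1, -0.4, 0.3]
opening: 1.003
grip_force: 0.0
```

```bash
python3 - <<'E'
from h import *
s=state();print(s['t'],s['eef_pos'],s['tcp_rot'],s['ft_force'])
im,d,c=grab('wrist','w1');W=cloud(d,c)
print(np.linalg.inv(np.array(c['world_to_cam']))[:3,3])
hsv=cv2.cvtColor(im,cv2.COLOR_RGB2HSV)
m=(hsv[...,0]>=8)&(hsv[...,0]<=18)&(hsv[...,1]>130)&(W[...,2]>85)&(W[...,2]<105)
p=W[m];print(m.sum(),p.mean(0),cv2.minAreaRect(p[:,:2].astype(np.float32)))
t=(W[...,2]>85)&(W[...,2]<105)&(np.abs(W[...,0]-521)<80)&(np.abs(W[...,1]-225)<60);p=W[t]
print('top',t.sum(),cv2.minAreaRect(p[:,:2].astype(np.float32)))
S=np.load('sceneW.npy');q=(S[...,2]>25)&(np.abs(S[...,0]-521)<110)&(np.abs(S[...,1]-170)<75)&(S[...,1]<195)
print('near',S[q].min(0) if q.any() else None,S[q].max(0) if q.any() else None)
E
```

```text
2.1 [522.41618023 226.12886742 214.45273751] [ 3.14144201e+00 -3.92844778e-04 -3.04706158e+00] [-1.13026014 -0.35705627  0.27793569]
[447.517291   218.4997058  384.72565587]
878 [505.96465578 226.12401896  95.55878067] ((521.1735229492188, 226.99545288085938), (81.8304214477539, 18.73423957824707), 2.676713466644287)
top 2327 ((521.1897583007812, 227.43020629882812), (100.05305480957031, 21.181015014648438), 5.55024528503418)
near [603.7048448   96.41632839  25.19406904] [630.85390258 174.59813966  57.99755313]
```

View pics/w1.png

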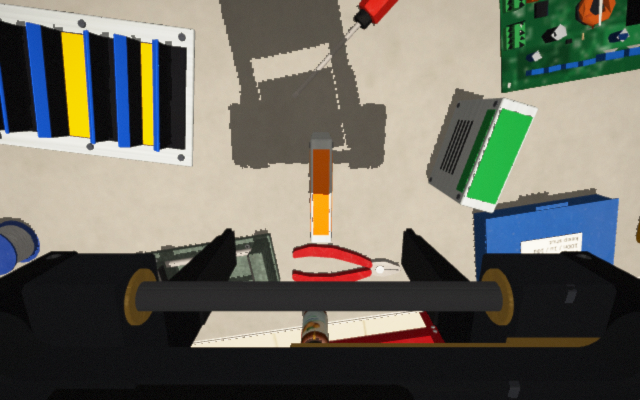

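The wrist view shows the orange module upright between the fingers, at about (320,190). Its top measures 100 x 21 mm at (521.2,227.4), yaw 5.55°, which matches the sizes given. I'll descend and grip.

arm_command:
  rows:
    - [[0.004,0.005,0.18],0]
    - [[0,0,0.18],0]
    - [[0,0,0.16],0]
    - [[0,0,0.1],0]
    - [[0,0,0.036],0]

```text
t: 2.65
eef_pos: [519.1, 229.0, 48.5]
tcp_rot: [-3.141, -0.004, -3.043]
ft_force: [0.4, -0.5, 1.6]
opening: 0.997
grip_force: 0.0
```

arm_command:
  rows:
    - [[0,0,0],0]
    - [[0,0,0],0]
    - [[0,0,0],0]
    - [[0,0,0],0]
    - [[0,0,0],0]
  claw: 0

```text
t: 3.15
eef_pos: [521.3, 228.2, 51.5]
tcp_rot: [3.141, 0.001, -3.045]
ft_force: [0.3, -0.0, -0.7]
opening: 0.639
grip_force: 0.0
```

arm_command:
  rows:
    - [[0,0,0],0]
    - [[0,0,0],0]
    - [[0,0,0],0]
    - [[0,0,0],0]
    - [[0,0,0],0]

```text
t: 3.65
eef_pos: [521.0, 228.1, 50.6]
tcp_rot: [3.142, 0.0, -3.045]
ft_force: [0.4, -0.2, -0.1]
opening: 0.215
grip_force: 0.0
```

arm_command:
  rows:
    - [[0,0,0],0]
    - [[0,0,0],0]
    - [[0,0,0],0]
    - [[0,0,0],0]
    - [[0,0,0],0]

```text
t: 4.15
eef_pos: [521.0, 228.1, 50.6]
tcp_rot: [3.142, -0.0, -3.045]
ft_force: [0.6, -0.4, -1.6]
opening: 0.204
grip_force: 30.0
```

arm_command:
  rows:
    - [[0,0,-0.04],0]
    - [[0,0,-0.1],0]
    - [[0,0,-0.12],0]
    - [[0,0,-0.06],0]
    - [[0,0,-0.02],0]

```text
t: 4.65
eef_pos: [521.4, 228.3, 137.8]
tcp_rot: [3.141, 0.003, -3.045]
ft_force: [-1.0, -0.6, -3.0]
opening: 0.208
grip_force: 30.0
```

arm_command:
  rows:
    - [[0,0,0],0.0406]
    - [[0.069,-0.12,0],0]
    - [[0.069,-0.12,0],0]
    - [[0.069,-0.12,0],0]
    - [[0.069,-0.12,0],0]

```text
t: 5.15
eef_pos: [447.1, 109.3, 135.2]
tcp_rot: [-3.142, -0.001, 3.111]
ft_force: [1.5, -1.2, -2.2]
opening: 0.211
grip_force: 30.0
```

arm_command:
  rows:
    - [[0,0,0],0]
    - [[0,0,0],0]
    - [[0,0,0],0]
    - [[0,0,0],0]
    - [[0,0,0],0]

```text
t: 5.65
eef_pos: [448.5, 110.8, 135.5]
tcp_rot: [3.141, -0.0, 3.112]
ft_force: [-0.1, -0.3, -3.0]
opening: 0.205
grip_force: 30.0
```

```bash
python3 - <<'E'
from h import *
s=state();print(s['t'],s['eef_pos'],s['tcp_rot'],s['ft_force'],s['opening'])
im,d,c=grab('wrist','w2');W=cloud(d,c)
np.save('w2W.npy',W);np.save('w2I.npy',im)
hsv=cv2.cvtColor(im,cv2.COLOR_RGB2HSV)
for n,lo,hi in(('yellow',22,34),('blue',100,125)):
    m=((hsv[...,0]>=lo)&(hsv[...,0]<=hi)&(hsv[...,1]>150)&(np.abs(W[...,0]-450)<130)&(np.abs(W[...,1]+40)<140)).astype(np.uint8)
    k,L,st,ce=cv2.connectedComponentsWithStats(m)
    for i in range(1,k):
        if st[i,4]>40:
            p=W[L==i];r=cv2.minAreaRect(p[:,:2].astype(np.float32));print(n,st[i,4],ce[i].round(),p.mean(0).round(1),np.round(r[0],1),np.round(r[1],1),round(r[2],1),np.percentile(p[:,2],[5,95]).round())
for cam in('wrist','scene'):
    if cam=='scene': viewer.read_camera('scene')
    print(cam,[(np.round(r['position'],1),round(r['confidence'],2)) for r in models.mark_of(cam,'slot_24_floor')[:3]])
E
```

```text
5.65 [448.53024922 110.80485225 135.46359139] [ 3.14148801e+00 -1.28968133e-04  3.11167833e+00] [-0.09864947 -0.29130015 -2.95075786] 0.2051159530761543
yellow 3206 [152. 193.] [445.2 -47.4   9.5] [447.6 -41.8] [ 41.8 109.6] 87.5 [ 8. 11.]
yellow 2042 [235. 194.] [448.3  30.6   9.5] [450.2  33.6] [ 24.5 107.8] 88.2 [ 8. 11.]
blue 1899 [ 42. 196.] [ 436.7 -124.4   40.8] [426.1 -52.5] [ 99.2 176.4] 9.9 [35. 43.]
blue 931 [ 69. 201.] [ 441.1 -102.1   41.8] [454.4 -49.4] [161.3 108.5] 81.3 [21. 44.]
blue 2007 [114. 201.] [444.  -66.5  38. ] [446.6 -77.5] [ 34.  108.9] 88.4 [34. 43.]
blue 913 [173. 201.] [445.5 -14.6  39.8] [448.7 -15.4] [  8.6 108.9] 88.3 [28. 43.]
blue 1542 [210. 197.] [441.9  18.   40.6] [449.4  40.3] [ 77.9 105.1] 85.2 [35. 43.]
blue 1051 [250. 196.] [443.   52.   40.3] [445.1  50.8] [47.  95.3] 63.6 [28. 43.]
wrist [(array([449.4,  32.7,  10.5]), 0.96)]
scene [(array([453.9,  34.8,  16.3]), 0.65), (array([466.4, 381.7,  45.8]), 0.44)]
```

View pics/w2.png

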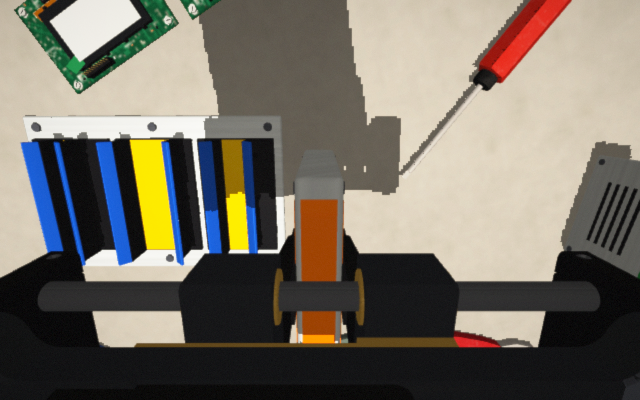

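The wrist view shows the 24 mm slot's floor at about (235,194): 24.5 mm wide, centre (450,33.6), yaw -1.8°. The module hangs upright at (320,270). I'll move it over the slot and lower it to just above the lips.

arm_command:
  rows:
    - [[-0.004,-0.0768,0],0]
    - [[-0.004,-0.0768,0],0]
    - [[-0.004,-0.0768,0],0]
    - [[-0.004,-0.0768,0],0]
    - [[0,0,0],0]

```text
t: 6.35
eef_pos: [450.1, 32.0, 135.6]
tcp_rot: [-3.141, 0.0, 3.109]
ft_force: [0.4, 0.4, -2.3]
opening: 0.212
grip_force: 30.0
```

arm_command:
  rows:
    - [[0,0,0.06],0]
    - [[0,0,0.06],0]
    - [[0,0,0.034],0]
    - [[0,0,0],0]
    - [[0,0,0],0]

```text
t: 6.85
eef_pos: [450.1, 33.7, 97.3]
tcp_rot: [3.141, -0.0, 3.111]
ft_force: [0.4, -0.3, -2.5]
opening: 0.212
grip_force: 30.0
```

```bash
python3 - <<'E'
from h import *
s=state();print(s['t'],s['eef_pos'],s['tcp_rot'],s['ft_force'],s['opening'])
out=[]
for cam,n in(('wrist','w3'),('side','s3')):
    im,d,c=grab(cam); out.append(im[:,:,::-1])
    W=cloud(d,c);hsv=cv2.cvtColor(im,cv2.COLOR_RGB2HSV)
    if cam=='wrist':
        for n,lo,hi,z in(('yellow',22,34,20),('blue',100,125,50)):
            m=((hsv[...,0]>=lo)&(hsv[...,0]<=hi)&(hsv[...,1]>150)&(np.abs(W[...,0]-450)<90)&(np.abs(W[...,1]-34)<30)&(W[...,2]<z)).astype(np.uint8)
            k,L,st,ce=cv2.connectedComponentsWithStats(m)
            for i in range(1,k):
                if st[i,4]>20:
                    p=W[L==i];print(n,st[i,4],ce[i].round(),p.mean(0).round(1),np.percentile(p,[2,98],axis=0).round(1).tolist())
cv2.imwrite('pics/c3.png',np.hstack([out[0][60:400,120:520],out[1][100:400,200:500][:, :].copy() if 0 else cv2.resize(out[1][150:350,220:455],(400,340))]))
E
```

```text
6.85 [450.1055112   33.65494357  97.32060014] [ 3.14147153e+00 -6.14738547e-05  3.11114020e+00] [ 0.37202059 -0.27328145 -2.48114946] 0.21187795174621632
yellow 332 [320. 144.] [401.   35.4   9.4] [[396.8, 23.9, 8.1], [405.2, 46.8, 10.7]]
blue 626 [293. 169.] [415.7  16.1  38.6] [[395.5, 9.3, 8.7], [458.2, 22.5, 43.6]]
blue 773 [345. 175.] [420.8  53.   39.8] [[396.5, 47.7, 9.4], [461.5, 58.4, 43.4]]
```

View pics/c3.png

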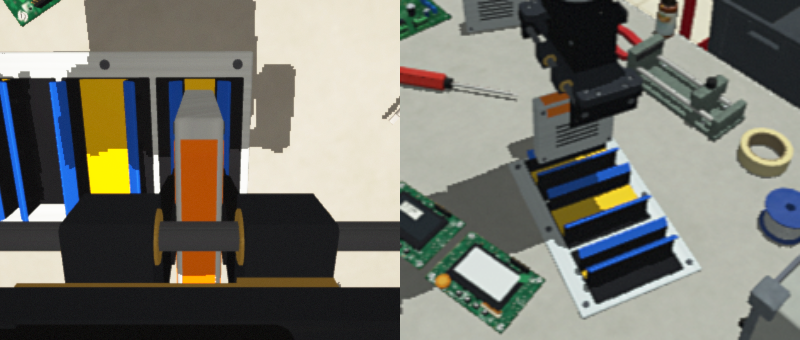

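The module hangs centred over the 24 mm slot: in the wrist crop the lips sit evenly at columns ~173 and ~225, giving a slot centre of y≈33.7 against the TCP's 33.7. I'll lower it slowly.

arm_command:
  rows:
    - [[0,0,0.02],0]
    - [[0,0,0.02],0]
    - [[0,0,0.02],0]
    - [[0,0,0.016],0]
    - [[0,0,0],0]

```text
t: 7.45
eef_pos: [449.7, 33.4, 77.5]
tcp_rot: [3.141, -0.001, 3.111]
ft_force: [-0.7, -0.4, -2.4]
opening: 0.211
grip_force: 30.0
```

Now 10 mm into the walls with no contact force, so I'll keep going.

arm_command:
  rows:
    - [[0,0,0.016],0]
    - [[0,0,0.016],0]
    - [[0,0,0.016],0]
    - [[0,0,0.012],0]
    - [[0,0,0],0]

```text
t: 7.95
eef_pos: [449.8, 33.4, 62.7]
tcp_rot: [3.141, -0.001, 3.111]
ft_force: [-0.6, -0.3, -2.4]
opening: 0.209
grip_force: 30.0
```

arm_command:
  rows:
    - [[0,0,0.004],0]
    - [[0,0,0.004],0]
    - [[0,0,0],0]
    - [[0,0,0],0]
    - [[0,0,0],0]

```text
t: 8.45
eef_pos: [450.0, 33.4, 61.2]
tcp_rot: [3.142, 0.0, 3.111]
ft_force: [0.2, -0.5, -1.6]
opening: 0.208
grip_force: 30.0
```

arm_command:
  rows:
    - [[0,0,0.004],0]
    - [[0,0,0.004],0]
    - [[0,0,0],0]
    - [[0,0,0],0]
    - [[0,0,0],0]

```text
t: 8.95
eef_pos: [450.1, 33.4, 59.5]
tcp_rot: [3.142, 0.001, 3.111]
ft_force: [-2.0, 0.6, 7.3]
opening: 0.208
grip_force: 30.0
```

The module touches the floor at the expected height, with about 10 N upward. I'll release and go straight up.

arm_command:
  rows:
    - [[0,0,0],0]
    - [[0,0,0],0]
    - [[0,0,0],0]
    - [[0,0,0],0]
    - [[0,0,0],0]
  claw: 0.6

```text
t: 9.45
eef_pos: [450.0, 33.4, 59.1]
tcp_rot: [3.142, 0.0, 3.111]
ft_force: [-0.7, -0.5, -0.0]
opening: 0.558
grip_force: 0.0
```

arm_command:
  rows:
    - [[0,0,0],0]
    - [[0,0,-0.02],0]
    - [[0,0,-0.06],0]
    - [[0,0,-0.12],0]
    - [[0,0,-0.16],0]

```text
t: 9.95
eef_pos: [449.2, 33.4, 149.5]
tcp_rot: [3.141, -0.003, 3.111]
ft_force: [0.9, -0.4, 1.2]
opening: 0.6
grip_force: 0.0
```

arm_command:
  rows:
    - [[0,0,-0.16],0]
    - [[0,0,-0.1],0]
    - [[0,0,-0.04],0]
    - [[0,0,0],0]
    - [[0,0,0],0]

```text
t: 10.45
eef_pos: [449.5, 33.4, 223.1]
tcp_rot: [3.141, -0.001, 3.111]
ft_force: [-0.4, 0.0, 0.5]
opening: 0.601
grip_force: 0.0
```

```bash
python3 - <<'E'
from h import *
s=state();print(s['t'],s['eef_pos'],s['ft_force'],s['opening'])
out=[]
for cam in('wrist','side'):
    im,d,c=grab(cam); out.append(im[:,:,::-1]); W=cloud(d,c)
    t=(W[...,2]>85)&(W[...,2]<125)&(np.abs(W[...,0]-450)<80)&(np.abs(W[...,1]-34)<30);p=W[t]
    if cam=='wrist': print('top',t.sum(),np.median(p[:,2]),cv2.minAreaRect(p[:,:2].astype(np.float32)))
    print([(np.round(r['position'],1),round(r['confidence'],2)) for l in('thin_module_centre','thick_module_centre') for r in models.mark_of(cam,l)[:1]])
cv2.imwrite('pics/c4.png',np.hstack([cv2.resize(out[0],(400,250)),cv2.resize(out[1][100:350,200:600],(400,250))]))
E
```

```text
10.45 [449.4702004   33.40528839 223.06907072] [-0.36547289  0.03723141  0.49674009] 0.6012168579406699
top 2326 104.29360139182032 ((450.03289794921875, 32.68828201293945), (21.043405532836914, 99.6475830078125), 88.02099609375)
[(array([476.1, 382.3,  49.3]), 0.57)]
[(array([449.2,  32.3,  62.2]), 0.69), (array([475.7, 390.5,  46.9]), 0.58)]
```

View pics/c4.png

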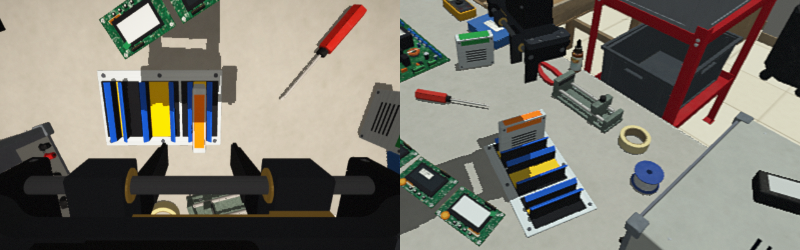

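The module stands upright in the 24 mm slot, with its top at 104 mm as expected and its centre at (450,33), right crop (525,130). The green module has not moved and the gripper is clear.

```bash
python3 -c "
from cell import env;print(env.job_done())"
```

```text
the job is handed in; nothing more can be done
None
```

The thin, orange-banded module stands upright on the floor of the 24 mm slot, about mid-length. The thick module wasn't touched, the gripper is clear, and the job was handed in at about 10.7 s.

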